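Sweep loose caps into the catch tray

ROBOT

A 6-joint arm with a two-finger parallel gripper is mounted at the origin on a cart in front of the work surface, level with it; the furniture and walls round the work are solid. World frame = base frame: x ahead of the robot, y to its left, z up, the work surface at z = 0. Lengths are in m, angles in rad, forces in N, time in s.
With the tool pointing down it reaches from about 0.35 to 0.85 m from the base axis. Payload 8.1 kg.
Tool frame: the origin (TCP) lies midway between the tips of the shut fingers; the grasp point (between the pads) lies 19 mm behind it; z points along the fingers, y is the line along which they close (so a half turn about z gives the same grasp; the last joint's range is limited). The gripper opens to 85 mm and grips with 20 to 120 N. Pads are 22 mm wide; open, the fingers measure 114 mm over their backs; the gripper's body (76 mm by 85 mm) begins 54 mm behind the grasp point. The pads swing forward as they close: fully open they stand 13 mm farther back than shut.
Start: joints at [-1.372, 0.13, 1.488, -0, 1.523, -0.085], TCP at [0.168, -0.576, 0.231] pointing down, gripper open.
Joint ranges: [-2.96, 2.96], [-0.89, 2.26], [0.02, 2.5], [-1.34, 4.48], [0, 2.73], [-2.66, 2.66]. Speed limits (rad/s): [2.39, 2.39, 2.79, 3.14, 3.14, 3.14].

INTERFACE

Orientations are given as a unit quaternion [w, x, y, z].
In Python, from workcell import bot, capture, find_in, sensors gives the robot as it stands. Calls block until the motion is done:
- bot.move_ptp(position, orientation): joint-space move of the TCP to a pose.
- bot.movel(position, rotation=None, feed=0.15, threshold=None): straight line of the TCP; rotation=None keeps the orientation; feed is the mean speed in m/s. With threshold (N) it stops when the force on the tool has changed by that much, and returns True; else False.
- bot.goto_joints(angles): joint-space move.
- bot.gripper_to(opening): finger opening in m; the grip force is fixed at half the most; returns when the fingers have stopped.
- bot.pause(seconds).
- bot.ik(position, orientation): joint angles nearest the present ones, or None.
- capture(name): name is "side" or "top" or "wrist"; returns a dict with "img" (420x560x3 uint8, red, green, blue), "z_map" (420x560 float32, m along the optical axis (not along the pixel's ray), 0 where there is no reading), "vfov" (degrees; the focal length in pixels is half the picture's height over the tangent of half this angle, whatever the lens; pixels are square), "cx", "cy" (the principal point, pixels), "distortion" ([k1, k2, p1, p2, k3] as OpenCV has them; the pictures are not rectified), "xyz" and "rotation" of the camera in the world; the wrist camera has in their place "hand_eye" (4x4, takes a point from camera to tool coordinates, whose origin is the TCP and whose axes are the flange's). Camera axes: x right, y down, z forward; pixel columns grow to the right and rows downward; lengths in m; the calibration is good to about 2 mm. A picture is of the moment at which its call begins: read the wrist's pose just before it.
A pose or a line that the arm cannot do raises bot.IKError and nothing moves.
- bot.finish_job(): hands the job in; it is judged then, once.
Trained networks look in a picture, given as the dict that the camera call returned (one of the last four; its "shot" number tells which), for a name from the list of things; names that differ only in an ending like _2 or _b are one class to them, and where a whole thing is asked for, a point or a joint stands for the part that bears it (a point fixed in the world has none). Each returns a list of dicts, best first, with "score" (0 to 1); they miss things now and then, are a little off and sometimes report something else, mostly with a low value. They report only what shows in the picture. A call takes as long as a camera call.
- find_in(target, picture): "position" ([x, y, z] in m, in the coordinates of the camera as it stood for that picture, good to about 4 mm: the middle of the surface that is visible of it).
Readings, each from a call of its own:
- sensors.current_t(): time.
- sensors.current_joint_positions(): joint angles.
- sensors.current_joint_vel(): joint speeds.
- sensors.current_tau(): joint torques, N m.
- sensors.current_ee_pos(): TCP position.
- sensors.current_tool_rot(): TCP orientation.
- sensors.current_force(): force on the tool from outside, world axes, zero at the start.
- sensors.current_ft_torque(): the same for the moment, N m.
- sensors.current_opening(): finger opening in m.
- sensors.current_finger_force(): force on a finger pad.
Only numpy, scipy, OpenCV 4.12 (cv2) and the standard library are available. Lean on these libraries where they do the work, as an engineer would, in place of code of your own. Each camera call takes 0.05 s, during which the arm holds its last target. There are 200 camera calls.

TASK

Three loose bottle caps lie on the bench beside the low three-walled metal tray. With your fingertips, gently sweep all three along the bench, up over the tray's sloping lip, until each is wholly inside on the tray's flat floor; do not pinch, press hard on or lift any cap. Leave the vials, the eyepiece and the reagent bottle standing where they are.

Things in the scene. Friction and masses are not known exactly. Their poses are not given: they have to be found in the camera images.
- catch_tray: low bare-metal tray fixed to the bench. Origin: bench height, under the floor's centre; x from open side (mouth) to back wall, y along the mouth. Floor x -75..75, y -95..95 mm, top at z 2.5 mm; back and side walls round it 3 mm thick, 33 mm high with rim. Full-width ramp rises from the bench at x -100 to the floor at x -75. A screwed tab lies behind. Mouth faces the robot's right, turned up to 9 degrees
- wide_cap: the widest cap, smooth whitish plastic, loose, hollow, standing on its closed end with the open end up: outer diameter 40 mm, height 26 mm, about 20 g, slides easily. Origin at the centre of its underside, z up. It stands on the bench in front of the tray's mouth
- tall_cap: the middle cap, taller than the others, smooth whitish plastic, loose, hollow, standing on its closed end with the open end up: outer diameter 34 mm, height 30 mm, about 20 g, slides easily. Origin at the centre of its underside, z up. It stands on the bench in front of the tray's mouth
- small_cap: the smallest cap, ribbed blue plastic screw cap, loose, hollow, standing on its closed end with the open end up: outer diameter 27 mm, height 20 mm, about 20 g, slides easily. Origin at the centre of its underside, z up. It stands on the bench in front of the tray's mouth
- vial_a: capped glass vial with dark cap, 27 mm diameter, 64 mm high, loose. Origin at the centre of its underside. A bystander: leave it where it stands
- vial_b: capped glass vial with white cap, 27 mm diameter, 64 mm high, loose. Origin at the centre of its underside. A bystander: leave it where it stands
- eyepiece: black microscope eyepiece standing on its barrel, 38 mm diameter, 50 mm high, left of the tray, loose. Origin at the centre of its underside. A bystander: leave it where it stands
- bottle: small reagent bottle with screw cap, 46 mm diameter, 87 mm high, on the far side of the tray, loose. Origin at the centre of its underside. A bystander: leave it where it stands

How it is judged:
At the end, for the whole second after the job is handed in: Each of the three caps rests with its whole footprint on the flat floor of the tray, behind the ramp and between the walls (3 mm tolerance at the mouth), at rest, its underside less than 33 mm above the bench; the two vials, the eyepiece and the bottle stand upright within 15 mm of where they were (x of wide_cap in the frame of catch_tray between -0.058 and 0.075 m and y of wide_cap in the frame of catch_tray between -0.095 and 0.095 m and z of each of wide_cap, tall_cap, small_cap in the frame of catch_tray below 0.033 m and linear speed of each of wide_cap, tall_cap, small_cap below 0.01 m/s and x of tall_cap in the frame of catch_tray between -0.061 and 0.075 m and y of tall_cap in the frame of catch_tray between -0.095 and 0.095 m and x of small_cap in the frame of catch_tray between -0.0645 and 0.075 m and y of small_cap in the frame of catch_tray between -0.095 and 0.095 m and distance of each of vial_a, vial_b, eyepiece, bottle from where it was at the start of the episode below 0.015 m and angle between each of vial_a, vial_b, eyepiece, bottle's own z axis and vertical below 0.2 rad); the robot touches nothing.
It fails at once if a cap is lifted or carried instead of being pushed along (its underside rises more than 35 mm above the bench for the wide cap, 40 mm tall cap, 30 mm small cap) (height (world z) of wide_cap above 0.035 m or height (world z) of tall_cap above 0.04 m or height (world z) of small_cap above 0.03 m).
It fails at once if a cap is pinched or crushed (more than 15 N from the fingers) (contact force between the fingers and wide_cap above 15 N or contact force between the fingers and tall_cap above 15 N or contact force between the fingers and small_cap above 15 N).
It fails at once if a vial, the eyepiece or the bottle is moved more than 15 mm or tipped more than 0.2 rad (distance of any of vial_a, vial_b, eyepiece, bottle from where it was at the start of the episode above 0.015 m or angle between any of vial_a, vial_b, eyepiece, bottle's own z axis and vertical above 0.2 rad).
It also fails if it takes over 64 s, if anything falls off the work surface, if the arm or the gripper's body presses on something with over 40 N, if the wrist force passes 120 N, or if a joint passes its speed limit or range.

## Working session

There is one attempt and no reset: what is moved stays moved. The work goes in short steps, each a Python script; the robot and the scene stay as the last script left them, time stands still between calls to the robot, and variables do not carry over. Pictures are saved under pics/ and viewed, at most 10 in all, crops included, and the job is handed in when it is done.

```bash
mkdir -p pics; ls; cat > h.py <<'E'
import numpy as np, cv2
from workcell import bot, capture, find_in, sensors
def K(c):
    f=c["img"].shape[0]/2/np.tan(np.radians(c["vfov"])/2)
    return np.array([[f,0,c["cx"]],[0,f,c["cy"]],[0,0,1.]])
def Rm(c):
    r=np.array(c["rotation"],float)
    if r.shape==(3,3): return r
    from scipy.spatial.transform import Rotation as R
    return R.from_quat(r,scalar_first=True).as_matrix() if r.size==4 else None
def toworld(c,p): return Rm(c)@np.array(p)+np.array(c["xyz"])
def cloud(c):
    h,w=c["z_map"].shape
    uv=np.stack(np.meshgrid(np.arange(w),np.arange(h)),-1).reshape(-1,1,2).astype(np.float32)
    n=cv2.undistortPoints(uv,K(c),np.array(c["distortion"],float))[:,0]
    z=c["z_map"].reshape(-1,1)
    P=np.c_[n*z,z]@Rm(c).T+np.array(c["xyz"])
    P[z[:,0]==0]=np.nan
    return P.reshape(h,w,3)
def save(c,n): cv2.imwrite(f"pics/{n}.png",cv2.cvtColor(c["img"],cv2.COLOR_RGB2BGR))
NAMES=["catch_tray","wide_cap","tall_cap","small_cap","vial_a","vial_b","eyepiece","bottle"]
E
python3 - <<'E'
from h import *
print(sensors.current_t(),sensors.current_tool_rot(),sensors.current_ee_pos())
for n in ["top","side"]:
    c=capture(n);save(c,n+"0");np.savez(n+"0.npz",P=cloud(c),img=c["img"])
    print(n,c["xyz"],np.round(c["rotation"],3).tolist(),c["vfov"],c["distortion"])
    for t in NAMES:
        for d in find_in(t,c)[:3]: print(t,round(d["score"],2),toworld(c,d["position"]).round(4))
print(sensors.current_t())
E
```

```text
pics
0.0 [-9.45128008e-04  9.89948622e-01  1.41424298e-01 -3.42138767e-05] [ 0.1679314  -0.57543746  0.23022466]
top [0.46452008 0.25522656 1.19042636] [-0.026, 0.714, -0.699, 0.023] 45.48911496124651 [-0.0823429  0.         0.         0.         0.       ]
catch_tray 0.82 [0.5254 0.3421 0.0033]
wide_cap 0.5 [0.6189 0.1556 0.0043]
tall_cap 0.59 [ 0.4561  0.131  -0.0008]
small_cap 0.46 [0.5439 0.1288 0.0025]
vial_a 0.73 [ 0.3756 -0.0092  0.0598]
vial_a 0.73 [ 0.4475 -0.0335  0.0648]
vial_b 0.73 [ 0.3756 -0.0092  0.0598]
vial_b 0.73 [ 0.4475 -0.0335  0.0648]
eyepiece 0.53 [0.3803 0.5402 0.0459]
bottle 0.62 [0.7094 0.2888 0.0661]
side [0.12633105 1.16087523 0.9115497 ] [0.089, -0.189, 0.891, -0.404] 42.81221348159842 [0.01639066 0.         0.         0.         0.        ]
catch_tray 0.84 [0.5223 0.3522 0.0028]
wide_cap 0.48 [0.6197 0.1587 0.0117]
tall_cap 0.71 [0.4517 0.1431 0.0212]
tall_cap 0.42 [ 0.4489 -0.0288  0.0432]
small_cap 0.63 [0.5436 0.1357 0.0103]
vial_a 0.78 [ 0.3693 -0.008   0.0357]
vial_a 0.63 [ 0.4474 -0.0254  0.0426]
vial_b 0.78 [ 0.3693 -0.008   0.0357]
vial_b 0.63 [ 0.4474 -0.0254  0.0426]
eyepiece 0.84 [0.3808 0.5506 0.044 ]
bottle 0.67 [0.7066 0.2982 0.052 ]
0.9
```

View pics/top0.png

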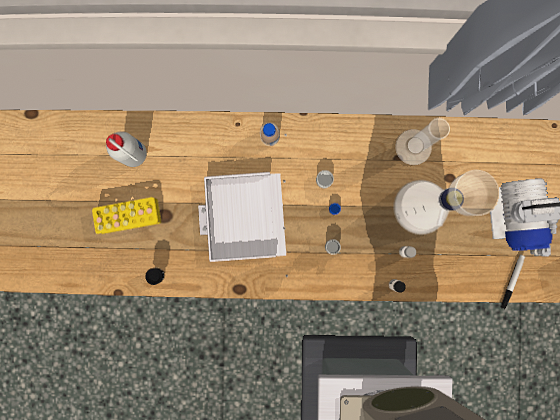

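```bash
python3 - <<'E'
import numpy as np,cv2
P=np.load("top0.npz")["P"].reshape(-1,3);P=P[np.isfinite(P).all(1)]
z=P[:,2]
for lo,hi,n in[(.025,.045,"rim"),(.008,.024,"caps"),(.013,.036,"capsrim")]:
    pass
def sel(x0,x1,y0,y1,z0,z1):
    m=(P[:,0]>x0)&(P[:,0]<x1)&(P[:,1]>y0)&(P[:,1]<y1)&(z>z0)&(z<z1);return P[m]
w=sel(.38,.67,.2,.47,.022,.045)
print("walls",len(w),w.min(0),w.max(0)); r=cv2.minAreaRect(w[:,:2].astype(np.float32));print(r,cv2.boxPoints(r).round(4).tolist())
b=w[w[:,1]>.40];b=b[(b[:,0]>.45)&(b[:,0]<.6)];print("back fit",len(b),np.polyfit(b[:,0],b[:,1],1), b[:,1].min(),b[:,1].max())
for n,x,y in[("wide",.619,.157),("tall",.453,.138),("small",.5437,.132)]:
    s=sel(x-.04,x+.04,y-.04,y+.04,.01,.05);print(n,len(s),s.min(0).round(4),s.max(0).round(4),cv2.minEnclosingCircle(s[:,:2].astype(np.float32)))
for n,x,y in[("va",.372,-.008),("vb",.447,-.03),("eye",.38,.545),("bot",.708,.293)]:
    s=sel(x-.04,x+.04,y-.04,y+.04,.025,.12);s=s[s[:,2]>s[:,2].max()-.01];print(n,len(s),s.mean(0).round(4),s.max(0).round(4))
g=sel(.42,.6,.1,.2,-.02,.006);print("bench z",np.median(g[:,2]));g=sel(.45,.6,.3,.4,-.02,.02);print("floor z",np.median(g[:,2]))
E
```

```text
walls 471 [0.42196259 0.26692521 0.02230237] [0.62953927 0.43674172 0.03870012]
((0.5238240361213684, 0.35249850153923035), (0.19818629324436188, 0.15381206572055817), 5.427887439727783) [[0.4178999960422516, 0.4196999967098236], [0.4323999881744385, 0.26660001277923584], [0.6297000050544739, 0.28529998660087585], [0.6151999831199646, 0.438400000333786]]
back fit 147 [0.09336364 0.37770863] 0.4172248288122187 0.4359100487220665
wide 80 [0.5974 0.1349 0.0101] [0.6355 0.1744 0.0305] ((0.6173217296600342, 0.15472909808158875), 0.020390113815665245)
tall 73 [0.4417 0.1165 0.0107] [0.4743 0.1505 0.0347] ((0.45837926864624023, 0.13348911702632904), 0.0173694659024477)
small 43 [0.5351 0.1165 0.0108] [0.559  0.1421 0.0238] ((0.5471817851066589, 0.12888573110103607), 0.01350833848118782)
va 101 [ 0.3724 -0.0141  0.064 ] [ 0.3849 -0.0015  0.07  ]
vb 94 [ 0.4518 -0.0374  0.0643] [ 0.4638 -0.0258  0.0704]
eye 163 [0.383  0.5434 0.0494] [0.4016 0.5628 0.0555]
bot 112 [0.7188 0.2864 0.0873] [0.7332 0.2994 0.0919]
bench z 0.00026828511900178764
floor z 0.0027815503988495305
```

```bash
cat >> h.py <<'E'
O=np.array([.5240,.3510]);A=np.radians(95.4)
X=np.array([np.cos(A),np.sin(A)]);Y=np.array([-np.sin(A),np.cos(A)])
Q=[0,np.cos(A/2),np.sin(A/2),0]
def T(x,y,z): return [*(O+x*X+y*Y),z]
def inv(p): d=np.array(p[:2])-O; return np.array([d@X,d@Y])
E
python3 - <<'E'
from h import *
for n in("top0","side0"):
    P=np.load(n+".npz")["P"].reshape(-1,3);P=P[np.isfinite(P).all(1)]
    for y in np.arange(-.06,.12,.03):
        m=(P[:,0]>.33)&(P[:,0]<.85)&(abs(P[:,1]-y)<.015)&(P[:,2]>.04);s=P[m]
        if len(s):
            h,_=np.histogram(s[:,0],np.arange(.33,.86,.04)); zz=[s[(s[:,0]>=a)&(s[:,0]<a+.04),2].max(initial=0).round(2) for a in np.arange(.33,.85,.04)]
            print(n,y.round(2),zz)
for n,p in dict(wide=(.6173,.1547),tall=(.4584,.1335),small=(.5472,.1289)).items():
    t=inv(p);print(n,t.round(4))
    for x in(t[0]-.05,.02):
        for z in(.008,.15): 
            q=bot.ik(T(x,t[1],z),Q);print(None if q is None else np.round(q,2))
E
```

```text
top0 -0.06 [np.float64(0.0), np.float64(0.0), np.float64(0.07), np.float64(0.07), np.float64(0.36), np.float64(0.36), np.float64(0.36), np.float64(0.06), np.float64(0.67), np.float64(0.67), np.float64(0.0), np.float64(0.17), np.float64(0.0)]
top0 -0.03 [np.float64(0.07), np.float64(0.07), np.float64(0.07), np.float64(0.07), np.float64(0.1), np.float64(0.36), np.float64(0.35), np.float64(0.0), np.float64(0.73), np.float64(0.73), np.float64(0.0), np.float64(0.54), np.float64(0.0)]
top0 0.0 [np.float64(0.07), np.float64(0.07), np.float64(0.0), np.float64(0.0), np.float64(0.0), np.float64(0.04), np.float64(0.0), np.float64(0.0), np.float64(0.77), np.float64(0.76), np.float64(0.51), np.float64(0.54), np.float64(0.0)]
top0 0.03 [np.float64(0.0), np.float64(0.0), np.float64(0.0), np.float64(0.0), np.float64(0.0), np.float64(0.0), np.float64(0.0), np.float64(0.0), np.float64(0.73), np.float64(0.73), np.float64(0.68), np.float64(0.54), np.float64(0.0)]
top0 0.06 [np.float64(0.0), np.float64(0.0), np.float64(0.0), np.float64(0.0), np.float64(0.0), np.float64(0.0), np.float64(0.0), np.float64(0
[... 1582 characters left out ...]
0), np.float64(0.0), np.float64(0.0), np.float64(0.0), np.float64(0.0), np.float64(0.0), np.float64(0.0), np.float64(0.0), np.float64(0.0), np.float64(0.46), np.float64(0.0)]
wide [-0.2042 -0.0744]
[ 0.09  0.42  1.58 -0.    1.15 -0.01]
[ 0.09  0.26  1.49 -0.    1.39 -0.01]
[ 0.49  0.6   1.33 -0.    1.21  0.4 ]
[ 0.49  0.46  1.24 -0.    1.44  0.4 ]
tall [-0.2104  0.0858]
[ 0.07  0.02  2.04 -0.    1.08 -0.02]
[ 0.07 -0.17  1.94 -0.    1.38 -0.02]
[ 0.6   0.27  1.77 -0.    1.11  0.51]
[ 0.6   0.1   1.68 -0.    1.37  0.51]
small [-0.2233 -0.0022]
[ 0.05  0.24  1.79 -0.    1.1  -0.04]
[ 0.05  0.07  1.7  -0.    1.37 -0.04]
[ 0.54  0.44  1.54 -0.    1.16  0.44]
[ 0.54  0.29  1.45 -0.    1.4   0.44]
```

View pics/side0.png

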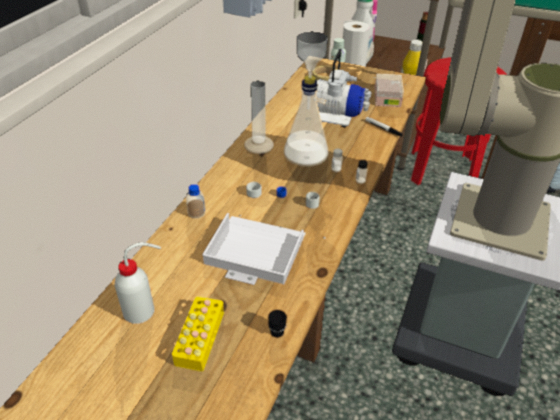

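```bash
python3 - <<'E'
import numpy as np
P=np.concatenate([np.load(n+".npz")["P"].reshape(-1,3) for n in("top0","side0")]);P=P[np.isfinite(P).all(1)]
# max height map rows x, cols y
xs=np.arange(.1,1.0,.05);ys=np.arange(-.7,.2,.05)
print("     ",*[f"{y:5.2f}" for y in ys])
for x in xs: print(f"{x:.2f} ",*[f"{P[(P[:,0]>=x)&(P[:,0]<x+.05)&(P[:,1]>=y)&(P[:,1]<y+.05),2].max(initial=-.09):5.2f}" for y in ys])
E
```

```text
-0.70 -0.65 -0.60 -0.55 -0.50 -0.45 -0.40 -0.35 -0.30 -0.25 -0.20 -0.15 -0.10 -0.05  0.00  0.05  0.10  0.15
0.10  -0.09 -0.09 -0.09 -0.09 -0.09 -0.09 -0.09 -0.09 -0.09 -0.09  0.00  0.01  0.02  0.02  0.39  0.55  0.35  0.00
0.15  -0.09 -0.09 -0.09 -0.09 -0.09 -0.09 -0.09 -0.09 -0.09 -0.09  0.00  0.00  0.00  0.00  0.53  0.55  0.39  0.00
0.20  -0.09 -0.09 -0.09 -0.09 -0.09 -0.09 -0.09 -0.09 -0.09 -0.09 -0.09 -0.09 -0.09  0.52  0.53 -0.09 -0.09 -0.09
0.25  -0.09 -0.09 -0.09 -0.09 -0.09 -0.09 -0.09 -0.09 -0.09 -0.09 -0.09 -0.09 -0.09 -0.09 -0.09 -0.09 -0.09 -0.09
0.30   0.00  0.01  0.00  0.00  0.01  0.00  0.01  0.01  0.02  0.01  0.01  0.01  0.01  0.00  0.01  0.01  0.01  0.01
0.35   0.00  0.01  0.06  0.06  0.06  0.06  0.01  0.02  0.02  0.01  0.01  0.01  0.01  0.07  0.06  0.01  0.01  0.01
0.40   0.00  0.00  0.06  0.06  0.06  0.06  0.09  0.09  0.01  0.01  0.01  0.01  0.01  0.07  0.01  0.01  0.03  0.02
0.45   0.01  0.00  0.01  0.06  0.06  0.00  0.09  0.14  0.12  0.02  0.01  0.02  0.04  0.07  0.01  0.01  0.03  0.03
0.50   0.01  0.00  0.00  0.00 -0.09  0.01  0.14  0.22  0.22  0.14  0.01  0.36  0
[... 359 characters left out ...]
0.01  0.01  0.01
0.70   0.01  0.00  0.25  0.25  0.01  0.01  0.01  0.01  0.01  0.01  0.01  0.01  0.67  0.67  0.74  0.51  0.51  0.51
0.75   0.22  0.23  0.26  0.27  0.29  0.31  0.32  0.34  0.34  0.33  0.34  0.36  0.39  0.54  0.64  0.54  0.54  0.54
0.80  -0.09 -0.09 -0.09 -0.09 -0.09 -0.09 -0.09 -0.09 -0.09 -0.09 -0.09 -0.09 -0.09  0.54  0.54  0.54 -0.09 -0.09
0.85  -0.09 -0.09 -0.09 -0.09 -0.09 -0.09 -0.09 -0.09 -0.09 -0.09 -0.09 -0.09 -0.09 -0.09 -0.09 -0.09 -0.09 -0.09
0.90  -0.09 -0.09 -0.09 -0.09 -0.09 -0.09 -0.09 -0.09 -0.09 -0.09 -0.09 -0.09 -0.09 -0.09 -0.09 -0.09 -0.09 -0.09
0.95  -0.09 -0.09 -0.09 -0.09 -0.09 -0.09 -0.09 -0.09 -0.09 -0.09 -0.09 -0.09 -0.09 -0.09 -0.09 -0.09 -0.09 -0.09
```

```bash
cat >> h.py <<'E'
def push(cx,cy,r,g,tx,ty):
    """sweep cap (radius r, tray frame cx,cy) to tx,ty with the fingertips g apart as a cradle"""
    s=.011+np.sqrt(r*r-g*g/4); x0=cx-s-.015
    bot.move_ptp(T(x0,cy,.13),Q); bot.gripper_to(g)
    print("open",sensors.current_opening(),"t",sensors.current_t())
    for p,f in [((x0,cy,.006),.12),((cx-s,cy,.006),.05),((-.115-s,ty,.006),.06),((-.075-s,ty,.009),.06),((tx-s,ty,.009),.06),
                ((tx-s-.03,ty,.012),.08),((tx-s-.03,ty,.13),.2)]:
        if bot.movel(T(*p),Q,feed=f,threshold=10): print("STOP at",p,inv(sensors.current_ee_pos()),sensors.current_ee_pos(),sensors.current_force()); return False
    print("done",sensors.current_t()); return True
E
python3 - <<'E'
from h import *
az=-1.372; a0=np.radians(16.3)
p1=[.37*np.cos(az),.37*np.sin(az),.30]
q=np.array(bot.ik(p1,sensors.current_tool_rot()));print(q.round(2))
bot.goto_joints(q)
q2=q.copy();q2[0]=.2;q2[5]=0.05;bot.goto_joints(q2);print(sensors.current_ee_pos(),sensors.current_t())
print(push(-.2104,.0858,.017,.020,.03,.050))
c=capture("top");save(c,"top1")
for t in NAMES[1:4]:
    for d in find_in(t,c)[:1]: w=toworld(c,d["position"]);print(t,round(d["score"],2),w.round(4),inv(w).round(4))
E
```

```text
[-1.51 -0.54  1.95  0.    1.74 -0.22]
[0.34922728 0.12243287 0.29988564] 3.8667
open 0.01995476858016359 t 5.3417
done 12.8083
True
wide_cap 0.71 [0.6183 0.1543 0.0015] [-0.2047 -0.0753]
```

View pics/top1.png

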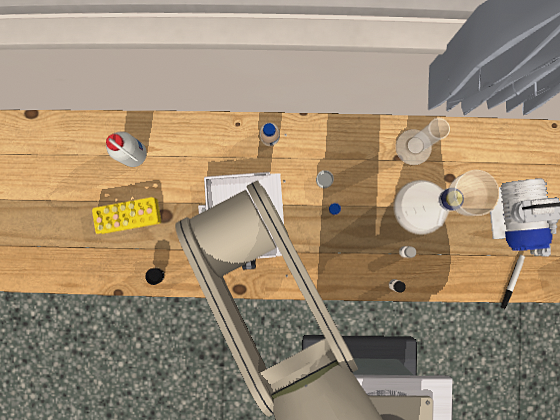

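The tall cap has gone from (333,246) and is hidden under the arm. The wide cap at (324,179), the small cap at (335,209) and the vials at (408,252) and (398,286) haven't moved. I'll push the other two now.

```bash
python3 - <<'E'
from h import *
ok=push(-.2042,-.0744,.020,.024,.03,-.050); print(ok)
if ok: ok=push(-.2233,-.0022,.0135,.014,-.01,0); print(ok)
if ok: bot.move_ptp(T(-.22,.03,.20),Q)
print(sensors.current_t())
c=capture("top");save(c,"top2");P=cloud(c)
q=P.reshape(-1,3);q=q[np.isfinite(q).all(1)];np.save("q2.npy",q)
s=capture("side")
for c in(c,s):
  for t in NAMES[1:]:
    for d in find_in(t,c)[:2]: w=toworld(c,d["position"]);print(t,round(d["score"],2),w.round(4),inv(w).round(4))
E
```

```text
open 0.023749071185571905 t 14.225
done 21.5333
True
open 0.01388680936224949 t 22.7333
done 29.6417
True
30.375
wide_cap 0.61 [0.5719 0.3879 0.0062] [ 0.0323 -0.0511]
wide_cap 0.54 [ 0.4508 -0.0312  0.0639] [-0.3736  0.1088]
tall_cap 0.48 [0.4716 0.3739 0.002 ] [0.0278 0.05  ]
small_cap 0.48 [0.5223 0.3405 0.0054] [-0.0103  0.0027]
vial_a 0.7 [ 0.3719 -0.0088  0.0621] [-0.3439  0.1853]
vial_a 0.47 [ 0.4503 -0.0342  0.0659] [-0.3766  0.1096]
vial_b 0.7 [ 0.3719 -0.0088  0.0621] [-0.3439  0.1853]
vial_b 0.47 [ 0.4503 -0.0342  0.0659] [-0.3766  0.1096]
eyepiece 0.49 [0.3796 0.5403 0.0436] [0.202 0.126]
bottle 0.87 [0.7092 0.2917 0.0638] [-0.0765 -0.1788]
wide_cap 0.54 [0.5709 0.3827 0.0156] [ 0.0271 -0.0497]
tall_cap 0.52 [0.4701 0.3824 0.02  ] [0.0364 0.0507]
vial_a 0.75 [ 0.369  -0.0066  0.0399] [-0.3414  0.188 ]
vial_b 0.75 [ 0.369  -0.0066  0.0399] [-0.3414  0.188 ]
eyepiece 0.74 [0.3786 0.5508 0.0435] [0.2126 0.1259]
eyepiece 0.45 [ 0.3699 -0.0035  0.0383] [-0.3385  0.1868]
bottle 0.93 [0.7116 0.3016 0.0507] [-0.0668 -0.1822]
```

View pics/top2.png

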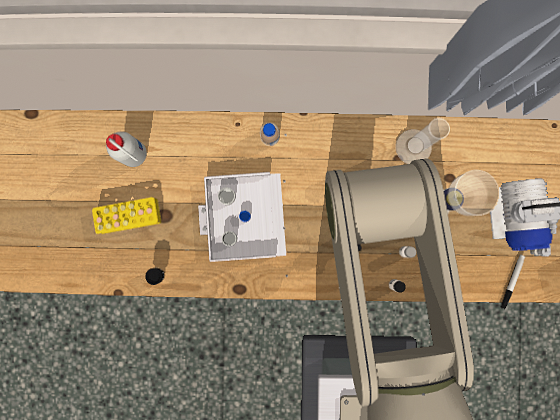

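All three caps are on the tray floor: wide at (227,196), small at (245,216) and tall at (229,239). The vials, eyepiece and bottle haven't moved, and the arm is clear.

```bash
python3 -c "
from h import *
print(bot.finish_job())"
```

```text
the job is handed in; nothing more can be done
None
```

All three caps were swept onto the tray's flat floor, with the vials, eyepiece and bottle left where they stood, and the job was handed in after about 30 s of robot time; no verdict was returned.

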